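# Hang the long display hook in the slat rack

## Task

Two plain steel display hooks stand on the gift shop's counter, a long one and a short one. Take the long one and, with its front tilted well up, feed its tongue into the gap between the rack's slats at the free place under the small round plaque; then rotate the front down until the hook hangs level with its tongue caught behind the upper slat, and let go. Leave the short hook where it stands.

Things in the scene. Friction and masses are not known exactly. Their poses are not given: they have to be found in the camera images.
- long_hook: Plain steel hook 190 mm long, standing like a bridge. Origin: on the counter under mid-arm; x to its back, z up. mm: arm x -95..95, 14 wide, z 52..62, grip it near the middle; back plate x 89..95, 60 wide, z 0..62; front ticket plate x -95..-91, 50 wide, z 0..62. A neck (50 wide, z 54..62) goes back to x 111; from it a tongue 50 wide, 6 thick, rises leaning back 20 deg. 0.25 kg
- tongue_tip (a point): Tip of the long hook's tongue, at x 126, y 0, z 105 mm in the hook's frame. Tilted front up by about 40 deg, the tongue points backwards and tongue and neck together are 32 mm tall. Hung: neck rests on the lower slat's top edge, back plate against that slat's front, tongue behind the upper slat; once released it sags nose-down by about 7 deg, which is right.
- seat (a point): Free place on the fixed slat rack (460 mm wide): front top edge of the lower slat, 110 mm above the counter, straight below the round plaque (30 mm). x into the rack, y along the slats, z up. mm: slats x 0..12; lower z -80..0, gap 0..42, upper 42..82, plaque to 111. Gap free and open behind for 90 either side. A fixed long hook hangs 180 to one side.
- short_hook: Short hook of the same make, arm only 85 mm long (x -42..42), standing beside the long one, left or right of it. Origin: on the counter under the middle of its arm; x to its back, z up; 60 mm wide, tongue tip 105 mm high. Not to be moved.
Things that resemble listed ones, but are neither listed nor needed, are in the scene too. Leave any turquoise look-alike of the long_hook alone.

How it is judged:
On the way:
1. the tongue is in the gap at the free place with the hook tilted front up (more than 17 degrees) (x of tongue_tip in the frame of seat between 0.014 and 0.1 m and z of tongue_tip in the frame of seat between 0 and 0.055 m and y of tongue_tip in the frame of seat between -0.06 and 0.06 m and angle between long_hook's own z axis and vertical above 0.3 rad), for 0.1 s.
At the end, for the whole second after the job is handed in: The long hook hangs at rest in the rack, level within 12 degrees, its tongue tip behind the upper slat and above that slat's lower edge, within 40 mm of the free place along the slats; the short hook stands within 30 mm of where it was (x of tongue_tip in the frame of seat between 0.01 and 0.05 m and z of tongue_tip in the frame of seat between 0.044 and 0.062 m and y of tongue_tip in the frame of seat between -0.04 and 0.04 m and angle between long_hook's own z axis and vertical below 0.22 rad and linear speed of long_hook below 0.02 m/s and distance of short_hook from where it was at the start of the episode below 0.03 m and angle between short_hook's own z axis and vertical below 0.2 rad); the robot touches nothing.
It fails at once if the short hook is pushed more than 30 mm or tipped over (distance of short_hook from where it was at the start of the episode above 0.03 m or angle between short_hook's own z axis and vertical above 0.5 rad).
It also fails if it takes over 42 s, if anything falls off the work surface, if the arm or the gripper's body presses on something with over 40 N, if the wrist force passes 120 N, or if a joint passes its speed limit or range.

## Robot

A 6-joint arm with a two-finger parallel gripper is mounted at the origin on the work surface. World frame = base frame: x ahead of the robot, y to its left, z up, the work surface at z = 0. Lengths are in m, angles in rad, forces in N, time in s.
With the tool pointing down it reaches from about 0.35 to 0.975 m from the base axis. Payload 4.9 kg.
Tool frame: the origin (TCP) lies midway between the tips of the shut fingers; the grasp point (between the pads) lies 19 mm behind it; z points along the fingers, y is the direction in which the jaws open and shut (so a half turn about z gives the same grasp; the last joint's range is limited). The gripper opens to 85 mm and grips with 20 to 120 N. Pads are 22 mm wide; open, the fingers measure 114 mm over their backs; the gripper's body (76 mm by 85 mm) begins 54 mm behind the grasp point. The pads swing forward as they close: fully open they stand 13 mm farther back than shut.
Start: joints at [-0.119, 0.053, 1.613, -0, 1.476, -0.119], TCP at [0.625, 0, 0.231] pointing down, gripper open.
Joint ranges: [-3.01, 3.01], [-1.01, 2.22], [0.06, 2.58], [-1.02, 4.17], [0.09, 2.62], [-3.14, 3.14]. Speed limits (rad/s): [2.57, 2.57, 3.14, 3.14, 3.14, 3.14].

## Interface

Orientations are given as a unit quaternion [w, x, y, z].
In Python, from plant import state, grab_frame, camera_params, job_done, boxes_of gives the robot as it stands.
- The arm moves only by the tool step_arm, never from a script. Its argument "steps" is a list of rows, each a list of 4 numbers: the shift along the tool's x, y, z in mm, then the turn about the tool's z in degrees. A call has 1 to 8 rows; each row shifts and turns the pose as measured when the row begins, along the tool's axes as they then stand; what a row does not reach is not made up. A row lasts 1/10 s, in which the tool goes at most 50 mm and 8.59 degrees, less where a joint would pass 70% of its speed; a pose out of reach is approached as far as the arm can. A call is refused whole if a number of a shift passes 50 or a number of a turn 8.59, either way. A call with a gripper value outside its range is refused whole. "claw" is the opening in per cent of the stroke, from 0 (shut) to 100 (fully open), set as the call begins (left out, the last holds). The fingers move at their own pace and stop on an object; the grip force is fixed at half the most. Time passes only in rows, so rows that do not move let the fingers close. It gives the time, the measured TCP pose, the force and the opening at its end, in the units of the state.
- state(): the state, without advancing time (a new reading comes with each control period).
- grab_frame(name): name is "scene" or "side" or "wrist"; returns (picture, depth): 420x560x3 uint8, red, green, blue; 420x560 float32, m along the optical axis (not along the pixel's ray), 0 where there is no reading.
- camera_params(name): a dict with "mtx" (3x3 intrinsics, pixels), "extrinsics" (4x4, takes a point from camera to world coordinates); the wrist camera has in their place "T_tool_cam" (4x4, takes a point from camera to tool coordinates, whose origin is the TCP and whose axes are the flange's). Camera axes: x right, y down, z forward; pixel columns grow to the right and rows downward; lengths in m; the calibration is good to about 2 mm. A picture is of the moment at which its call begins: read the wrist's pose just before it. camera_params takes no time and is no camera call.
- job_done(): hands the job in, once; it reports no verdict.
Trained networks look in the newest picture that a camera, given by its name, has taken for a name from the list of things; names that differ only in an ending like _2 or _b are one class to them, and where a whole thing is asked for, a point or a joint stands for the part that bears it (a point fixed in the world has none). Each returns a list of dicts, best first, with "p" (0 to 1); they miss things now and then, are a little off and sometimes report something else, mostly with a low value. They report only what shows in the picture. A call takes as long as a camera call. They do not tell look-alikes from the thing itself.
- boxes_of(camera, label): "box" ([left, top, width, height] in pixels, round what is visible of it).
The state is a dict: "time": time; "joint_pos": joint angles; "joint_vel": joint speeds; "joint_efforts": joint torques, N m; "tool_pos": TCP position; "tool_rot": TCP orientation; "contact_force": force on the tool from outside, world axes, zero at the start; "ft_torque": the same for the moment, N m; "gripper_width": opening from 0.0 (shut) to 1.0 (fully open).
Only numpy, scipy, OpenCV 4.12 (cv2) and the standard library are available. Lean on these libraries where they do the work, as an engineer would, in place of code of your own. Each camera call takes 0.05 s, during which the arm holds its last target. There are 200 camera calls.

## Working session

There is one attempt and no reset: what is moved stays moved. The work goes in short steps, Python scripts to look and compute and a tool call to move; the robot and the scene stay as the last step left them, time stands still between calls to the robot, and variables do not carry over. Pictures are saved under pics/ and viewed, about 8 in all and at most 12, crops included, and the job is handed in when it is done.

Besides the shell and the picture viewer there is one more tool, called after ">>>" as name(argument=value, ...) on one line, values as JSON. step_arm: Moves the arm, as the interface text tells. Its arguments: {"type":"object","properties":{"steps":{"type":"array"},"claw":{"type":"number"}},"required":["steps"]}

```bash
mkdir -p pics; cat > h.py <<'E'
import numpy as np,cv2
from plant import *
from scipy.spatial.transform import Rotation as R
def cam(name):
    s=state(); im,d=grab_frame(name); c=camera_params(name)
    K=np.array(c["mtx"])
    if name=="wrist":
        q=s["tool_rot"]; T=np.eye(4); T[:3,:3]=R.from_quat([q[1],q[2],q[3],q[0]]).as_matrix(); T[:3,3]=s["tool_pos"]
        E=T@np.array(c["T_tool_cam"])
    else: E=np.array(c["extrinsics"])
    v,u=np.mgrid[0:420,0:560]
    P=np.stack([(u-K[0,2])/K[0,0]*d,(v-K[1,2])/K[1,1]*d,d],-1)@E[:3,:3].T+E[:3,3]
    P[d==0]=np.nan
    return im,d,P,K,E
def save(im,n): cv2.imwrite("pics/"+n,cv2.cvtColor(im,cv2.COLOR_RGB2BGR))
E
python3 - <<'E'
from h import *
ims=[]
for n in ["scene","side"]:
    im,d,P,K,E=cam(n); np.save(n+".npy",P); ims.append(im); print(n,E[:3,3].round(3),E[:3,2].round(2))
    save(cv2.resize(im,(784,588),interpolation=cv2.INTER_CUBIC),n+"1.png")
    for l in ["long_hook","short_hook","tongue_tip"]:
        for b in boxes_of(n,l): print(n,l,np.round(b["box"]),round(b["p"],2))
print(state()["time"],state()["tool_rot"])
E
```

```text
scene [1.007 0.332 0.942] [-0.5  -0.36 -0.78]
scene long_hook [132. 162.  82.  59.] 0.97
scene short_hook [210. 209.  32.  35.] 0.59
scene tongue_tip [132. 162.  85.  59.] 0.87
side [0.225 0.899 0.748] [ 0.18 -0.81 -0.56]
side long_hook [253. 147.  71.  45.] 0.95
side long_hook [357. 164.  32.  56.] 0.88
side short_hook [252. 181.  45.  42.] 0.8
side tongue_tip [251. 150.  69.  47.] 0.89
side tongue_tip [360. 166.  25.  53.] 0.61
0.4 [-1.12008437e-04  7.07095326e-01  7.07118223e-01 -8.15972374e-05]
```

View pics/scene1.png

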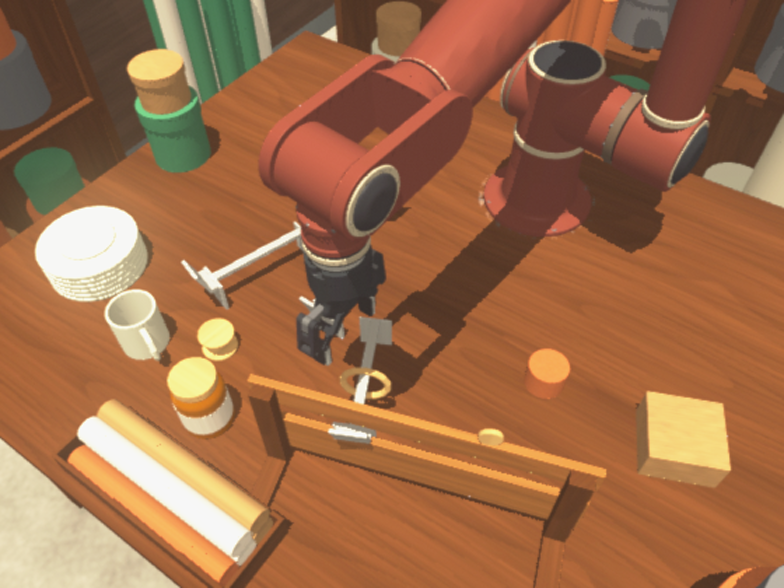

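View pics/side1.png

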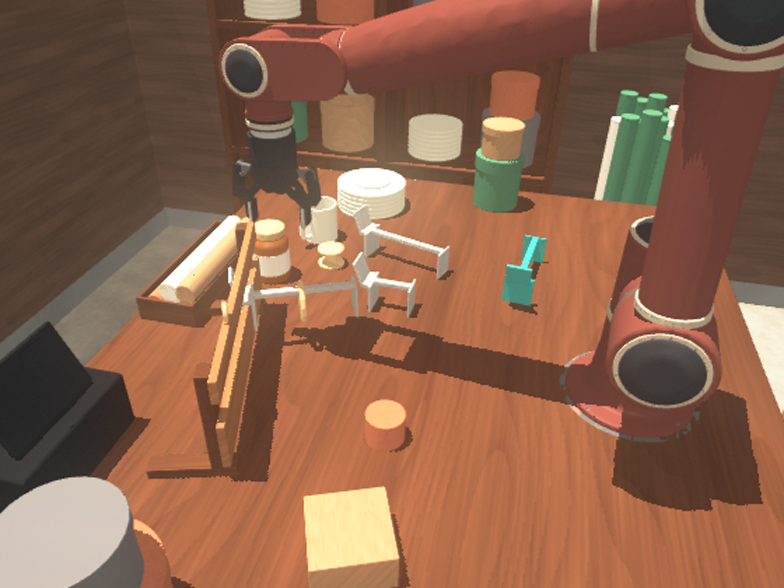

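```bash
python3 - <<'E'
from h import *
P=np.load("side.npy"); S=np.load("scene.npy")
def at(A,pts):
    for u,v in pts:
        u,v=int(u/1.4),int(v/1.4); print((u,v),np.nanmedian(A[v-1:v+2,u-1:u+2].reshape(-1,3),0).round(4))
print("plaque scene"); at(S,[(490,436),(487,440),(495,440)])
print("side arm long"); at(P,[(385,236),(405,241),(430,248),(362,215),(445,262)])
print("side arm short");at(P,[(385,281),(400,284),(361,266),(412,298)])
print("scene upper slat top"); at(S,[(260,383),(300,394),(400,420),(560,462),(595,471)])
print("scene lower"); at(S,[(300,425),(420,455),(540,490)])
# grey point clouds by box
for n,A,b in [("side long",P,[253,147,71,52]),("side short",P,[252,181,48,48]),("scene long",S,[130,160,86,61])]:
    x,y,w,h=b; Q=A[y:y+h,x:x+w].reshape(-1,3); Q=Q[~np.isnan(Q[:,0])]
    q=Q[(Q[:,2]>.052)&(Q[:,2]<.068)]
    print(n,len(q),q.min(0).round(3),q.max(0).round(3),"top",Q[np.argmax(Q[:,2])].round(3))
E
python3 - <<'E'
from h import *
import cv2
im=cv2.imread('pics/side1.png')
im=cv2.resize(im[190:360,200:560],(792,374),interpolation=cv2.INTER_CUBIC); cv2.imwrite('pics/crop1.png',im)
E
```

```text
plaque scene
(350, 311) [0.6286 0.2172 0.215 ]
(347, 314) [0.6313 0.2135 0.2031]
(353, 314) [0.627  0.2224 0.2077]
side arm long
(275, 168) [ 0.5167 -0.3325  0.0594]
(289, 172) [ 0.4687 -0.3202  0.0588]
(307, 177) [ 0.408  -0.301   0.0609]
(258, 153) [ 0.5804 -0.3588  0.0914]
(317, 187) [ 0.3744 -0.2989  0.0309]
side arm short
(275, 200) [ 0.4721 -0.1471  0.0611]
(285, 202) [ 0.4413 -0.1432  0.0624]
(257, 190) [ 0.5219 -0.1388  0.0895]
(294, 212) [ 0.4148 -0.1431  0.0345]
scene upper slat top
(185, 273) [ 0.7195 -0.0725  0.1914]
(214, 281) [ 0.7025 -0.018   0.1914]
(285, 300) [0.6626 0.1094 0.1911]
(400, 330) [0.6018 0.2991 0.1924]
(425, 336) [0.5885 0.3376 0.1931]
scene lower
(214, 303) [ 0.707  -0.026   0.1072]
(300, 325) [0.6528 0.1377 0.11  ]
(385, 350) [0.6068 0.2899 0.1081]
side long 413 [ 0.37  -0.387  0.052] [ 0.581 -0.141  0.068] top [ 0.527 -0.148  0.108]
side short 292 [ 0.414 -0.176  0.052] [ 0.517 -0.016  0.068] top [ 0.499 -0.021  0.119]
scene long 600 [ 0.37  -0.383  0.052] [ 0.581 -0.29   0.067] top [ 0.66  -0.013  0.465]
```

View pics/crop1.png

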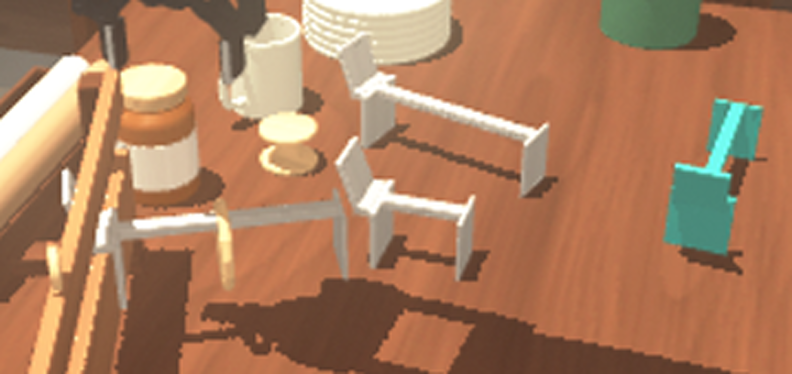

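Candidates (784-px side picture): the long steel hook at (405,241), the short hook at (390,284), the fixed hung hook at (300,290) and the turquoise look-alike at (525,270). The crop confirms the far steel one, with its tongue toward the rack. Plaque at (490,437) in the scene picture.

```bash
python3 - <<'E'
from h import *
P=np.load("side.npy"); S=np.load("scene.npy")
A=np.concatenate([P.reshape(-1,3),S.reshape(-1,3)]); A=A[~np.isnan(A[:,0])]
# rack: coarse axes
u=np.array([-.131,.410]);u/=np.linalg.norm(u);
for it in range(3):
    n=np.array([u[1],-u[0]])
    o=np.array([.6626,.1094]); X=(A[:,:2]-o)@n; Y=(A[:,:2]-o)@u
    m=(abs(X)<.03)&(Y>-.15)&(Y<.2)&(A[:,2]>.186)&(A[:,2]<.196)
    p=np.polyfit(Y[m],X[m],1); u=u+p[0]*n; u/=np.linalg.norm(u)
n=np.array([u[1],-u[0]])
print("rack yaw",np.degrees(np.arctan2(n[1],n[0])))
for nm,Q in [("side",P),("scene",S)]:
    Q=Q.reshape(-1,3);Q=Q[~np.isnan(Q[:,0])];X=(Q[:,:2]-o)@n;Y=(Q[:,:2]-o)@u
    k=(abs(X)<.03)&(Y>-.2)&(Y<.25)
    print(nm,"slat X pct upper",np.percentile(X[k&(Q[:,2]>.158)&(Q[:,2]<.188)],[2,10,50,90,98]).round(4),
     "lower",np.percentile(X[k&(Q[:,2]>.06)&(Q[:,2]<.105)],[2,10,50,90,98]).round(4))
    k2=k&(Q[:,2]>.1965); print(" plaque n",k2.sum(),"Y",np.percentile(Y[k2],[2,50,98]).round(4) if k2.sum() else 0, "X",np.percentile(X[k2],[2,50,98]).round(4) if k2.sum() else 0, Q[k2,2].max() if k2.sum() else 0)
    t=k&(Q[:,2]>.184)&(Q[:,2]<.1955); print(" top z",np.median(Q[t,2]), "Yrange",Y[k].min(),Y[k].max())
print("o",o,"n",n,"u",u)
# hook
for nm,Q in [("side",P),("scene",S),("both",None)]:
    Q=A if Q is None else Q.reshape(-1,3);Q=Q[~np.isnan(Q[:,0])]
    d=np.array([np.cos(np.radians(-16)),np.sin(np.radians(-16))]);c=np.array([.4687,-.3202])
    for it in range(4):
        e=np.array([-d[1],d[0]]);X=(Q[:,:2]-c)@d;Y=(Q[:,:2]-c)@e
        m=(abs(X)<.07)&(abs(Y)<.014)&(Q[:,2]>.050)&(Q[:,2]<.07)
        p=np.polyfit(X[m],Y[m],1); d=d+p[0]*e;d/=np.linalg.norm(d); c=c+p[1]*e
    e=np.array([-d[1],d[0]]);X=(Q[:,:2]-c)@d;Y=(Q[:,:2]-c)@e
    f=(abs(Y)<.03)&(X<-.08)&(X>-.13)&(Q[:,2]>.015)&(Q[:,2]<.065); b=(abs(Y)<.033)&(X>.07)&(X<.15)&(Q[:,2]>.015)&(Q[:,2]<.05)
    g=(abs(Y)<.03)&(X>.07)&(X<.17)&(Q[:,2]>.1)&(Q[:,2]<.115)
    print(nm,m.sum(),"yaw",np.degrees(np.arctan2(d[1],d[0])).round(2),"c",c.round(4),"front X",np.percentile(X[f],[5,50,95]).round(4) if f.any() else 0,
     "back X",np.percentile(X[b],[5,50,95]).round(4) if b.any() else 0,"tip",np.median(X[g]) if g.any() else 0,"Yfront",(Y[f].min(),Y[f].max()) if f.any() else 0,"Ym",np.percentile(Y[m],[3,97]).round(4),"z",np.median(Q[m,2]))
print(camera_params("wrist")["T_tool_cam"])
E
```

```text
rack yaw 17.326493337665433
side slat X pct upper [-0.0094 -0.009  -0.0085  0.0188  0.0226] lower [-0.0168 -0.0091 -0.0086  0.0138  0.0208]
 plaque n 782 Y [-0.1183 -0.0943  0.126 ] X [-0.0294 -0.0165  0.0019] 0.5476536176965796
 top z 0.1916548703078263 Yrange -0.19985060217513678 0.24999429970511913
scene slat X pct upper [0.0006 0.0011 0.0021 0.0216 0.0227] lower [0.0005 0.001  0.0021 0.0214 0.0225]
 plaque n 2281 Y [-0.121  -0.0695  0.1195] X [-0.0296 -0.0184  0.0016] 0.5472722794061401
 top z 0.1913038116223933 Yrange -0.19964472080912415 0.2499724682195561
o [0.6626 0.1094] n [0.95462319 0.29781632] u [-0.29781632  0.95462319]
side 194 yaw -17.67 c [ 0.4685 -0.321 ] front X [-0.0973 -0.0953 -0.0841] back X [0.0858 0.0885 0.0928] tip 0.12148224404854463 Yfront (np.float64(-0.029445367207893203), np.float64(0.02498478652292145)) Ym [-0.0096  0.0072] z 0.060592838231278034
scene 354 yaw -17.77 c [ 0.468  -0.3226] front X [-0.0958 -0.0924 -0.0807] back X [0.0872 0.0914 0.0928] tip 0.1224809212678824 Yfront (np.float64(-0.028384266392605207), np.float64(0.00789178227280001)) Ym [-0.0089  0.0066] z 0.06042716684419519
both 548 yaw -17.77 c [ 0.4682 -0.3221] front X [-0.0971 -0.0946 -0.0817] back X [0.086  0.0888 0.0929] tip 0.12225618668691884 Yfront (np.float64(-0.02897575843307405), np.float64(0.025897945151860172)) Ym [-0.0094  0.007 ] z 0.06046998647289159
[[-2.95424231e-04 -9.46059124e-01 -3.23993899e-01  8.33747908e-02]
 [ 9.99999931e-01 -2.06873397e-04 -3.07751924e-04 -1.19010956e-03]
 [ 2.24125797e-04 -3.23993968e-01  9.46059120e-01 -1.43442288e-01]
 [ 0.00000000e+00  0.00000000e+00  0.00000000e+00  1.00000000e+00]]
```

>>> step_arm(steps=[[0, 0, 0, -8], [0, 0, 0, -8], [0, 0, 0, -8], [0, 0, 0, -8], [0, 0, 0, -8], [0, 0, 0, -8], [0, 0, 0, -8], [0, 0, 0, -8]], claw=100)

```text
time: 1.2
tool_pos: [0.6248, 0.0, 0.2311]
tool_rot: [-0.0, 0.203, 0.979, -0.0]
contact_force: [0.1, -0.5, -0.1]
gripper_width: 0.999
```

```bash
cat >> h.py <<'E'
def go(x,y,z,yaw):
    "print shift (mm) in present tool axes to world TCP x,y,z and turn to jaw yaw (deg)"
    s=state(); q=s["tool_rot"]; M=R.from_quat([q[1],q[2],q[3],q[0]]).as_matrix()
    cur=np.degrees(np.arctan2(M[1,1],M[0,1])); t=(cur-yaw+180)%360-180
    print("t",round(s["time"],2),"pos",np.round(s["tool_pos"],4),"z",M[:,2].round(3),"jaw",round(cur,2),"j",np.round(s["joint_pos"],2),"F",np.round(s["contact_force"],1),"w",round(s["gripper_width"],3))
    a=np.radians(cur-yaw-t)
    d=np.array([x,y,z])-s["tool_pos"]; print("now-axes",(1000*M.T@d).round(1),"turn",round(t,2))
    M2=R.from_euler("z",-t,degrees=True).as_matrix()@M; print("after-turn axes",(1000*M2.T@d).round(1))
E
python3 - <<'E'
from h import *
go(.468,-.322,.231,72.3)
P=np.load("side.npy"); S=np.load("scene.npy"); o=np.array([.6626,.1094]);n=np.array([.9546,.2978]);u=np.array([-.2978,.9546])
for Q in(P,S):
    Q=Q.reshape(-1,3);X=(Q[:,:2]-o)@n;Y=(Q[:,:2]-o)@u;k=(abs(X)<.02)&(Y>.07)&(Y<.16)&(Q[:,2]>.196)&(Q[:,2]<.23)
    print(k.sum(),np.percentile(Y[k],[0,5,50,95,100]).round(4),np.percentile(X[k],[5,50,95]).round(4),Q[k,2].max())
    g=(abs(X)<.02)&(Y>.05)&(Y<.17)&(Q[:,2]>.09)&(Q[:,2]<.2); print(np.sort(Q[g&(Q[:,2]<.135),2])[-8:].round(4), np.sort(Q[g&(Q[:,2]>.135),2])[:5].round(4))
E
```

```text
t 1.2 pos [0.6248 0.     0.2311] z [-0.  0. -1.] jaw 66.59 j [-0.12  0.05  1.61 -0.    1.48 -1.28] F [ 0.1 -0.5 -0.1] w 0.999
now-axes [ 1.600e+01 -3.578e+02  1.000e-01] turn -5.71
after-turn axes [ 5.150e+01 -3.545e+02  1.000e-01]
56 [0.1018 0.1047 0.1226 0.1285 0.1295] [-0.0065 -0.0038 -0.0001] 0.22210953075755668
[0.1119 0.112  0.112  0.1121 0.1121 0.1122 0.1123 0.1125] [0.1519 0.1525 0.1528 0.1529 0.1532]
165 [0.099  0.1011 0.1137 0.1264 0.1285] [-0.0055 -0.0008  0.0017] 0.22338958228820438
[0.1126 0.1128 0.113  0.1131 0.1131 0.1134 0.1136 0.1139] [0.1515 0.1517 0.1518 0.1523 0.1523]
```

>>> step_arm(steps=[[0, 0, 0, -5.7], [7, -45, 0, 0], [7, -45, 0, 0], [7, -45, 0, 0], [7, -45, 0, 0], [7, -45, 0, 0], [7, -45, 0, 0], [7, -45, 0, 0]])

```text
time: 2.0
tool_pos: [0.4828, -0.2911, 0.2316]
tool_rot: [0.002, 0.145, 0.989, 0.0]
contact_force: [0.9, 0.3, -0.5]
gripper_width: 0.997
```

```bash
python3 - <<'E'
from h import *
go(.468,-.322,.12,72.3)
E
```

```text
t 2.0 pos [ 0.4828 -0.2911  0.2316] z [ 0.003 -0.    -1.   ] jaw 73.37 j [-0.68 -0.09  1.76  0.    1.48 -1.96] F [ 0.9  0.3 -0.5] w 0.997
now-axes [  5.7 -34.  111.6] turn 1.07
after-turn axes [  5.1 -34.1 111.6]
```

>>> step_arm(steps=[[3, -17, 30, 1], [3, -17, 40, 0], [0, 0, 35, 0], [0, 0, 5, 0]])

```text
time: 2.4
tool_pos: [0.4654, -0.3311, 0.123]
tool_rot: [0.005, 0.158, 0.987, -0.003]
contact_force: [0.2, 0.7, -0.4]
gripper_width: 1.004
```

```bash
python3 - <<'E'
from h import *
im,d,Q,K,E=cam("wrist"); save(im,"w1.png"); go(.468,-.322,.038,72.3)
Q=Q.reshape(-1,3);Q=Q[~np.isnan(Q[:,0])]
d=np.array([np.cos(np.radians(-17.7)),np.sin(np.radians(-17.7))]);c=np.array([.468,-.322]);e=np.array([-d[1],d[0]])
X=(Q[:,:2]-c)@d;Y=(Q[:,:2]-c)@e
m=(abs(X)<.1)&(abs(Y)<.02)&(Q[:,2]>.05)&(Q[:,2]<.075)
print(m.sum(),np.percentile(X[m],[0,50,100]).round(4),np.percentile(Y[m],[3,50,97]).round(4),np.polyfit(X[m],Y[m],1),np.median(Q[m,2]))
E
```

```text
t 2.45 pos [ 0.4662 -0.3317  0.1245] z [ 0.011 -0.01  -1.   ] jaw 71.8 j [-0.75  0.01  1.84  0.    1.28 -2.  ] F [-0.6  0.3 -0.6] w 0.999
now-axes [ 2.4 10.2 86.5] turn -0.5
after-turn axes [ 2.4 10.3 86.5]
8915 [-0.0972 -0.0123  0.1   ] [-0.0154 -0.0041  0.0155] [ 0.01080981 -0.00323911] 0.06275533209622686
```

View pics/w1.png

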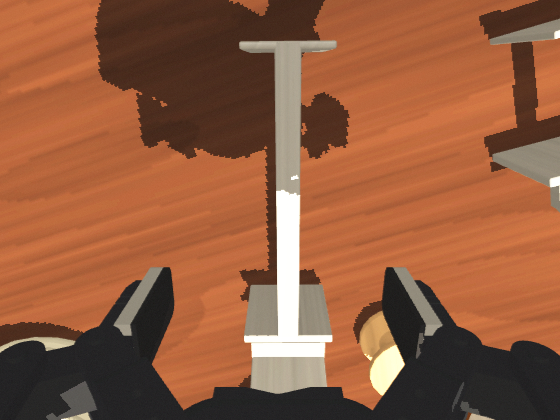

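The picture shows the long steel hook between the open fingers: front plate at (288,45), back plate at (287,315), arm centred at column 288. The short hook is clear on the right at (525,100).

>>> step_arm(steps=[[2, 7, 30, -0.5], [0, 0, 25, 0], [0, 0, 16, 0], [0, 0, 5, 0]])

```text
time: 2.85
tool_pos: [0.4735, -0.3283, 0.056]
tool_rot: [0.012, 0.152, 0.988, -0.008]
contact_force: [0.5, -0.0, -0.0]
gripper_width: 1.001
```

```bash
python3 - <<'E'
from h import *
go(.467,-.3245,.038,72.3)
E
```

```text
t 2.85 pos [ 0.4735 -0.3283  0.056 ] z [ 0.022 -0.019 -1.   ] jaw 72.45 j [-0.74  0.09  1.88  0.    1.14 -2.  ] F [ 0.5 -0.  -0. ] w 1.001
now-axes [ 7.8  1.9 17.8] turn 0.15
after-turn axes [ 7.8  1.9 17.8]
```

>>> step_arm(steps=[[5, 1, 8, 0], [3, 1, 8, 0], [0, 0, 2, 0], [0, 0, 0, 0]])

```text
time: 3.25
tool_pos: [0.4688, -0.3256, 0.0405]
tool_rot: [0.015, 0.152, 0.988, -0.01]
contact_force: [-0.5, 1.0, -0.8]
gripper_width: 1.0
```

```bash
python3 - <<'E'
from h import *
go(.467,-.3245,.038,72.3)
E
```

```text
t 3.25 pos [ 0.4688 -0.3256  0.0405] z [ 0.027 -0.023 -0.999] jaw 72.5 j [-0.74  0.1   1.9   0.    1.1  -2.  ] F [-0.5  1.  -0.8] w 1.0
now-axes [2.1 0.5 2.4] turn 0.2
after-turn axes [2.1 0.5 2.4]
```

Close enough; grip.

>>> step_arm(steps=[[2, 0, 2, 0], [0, 0, 0, 0], [0, 0, 0, 0], [0, 0, 0, 0], [0, 0, 0, 0], [0, 0, 0, 0], [0, 0, 0, 0], [0, 0, 0, 0]], claw=0)

```text
time: 4.05
tool_pos: [0.4677, -0.3263, 0.0403]
tool_rot: [0.016, 0.152, 0.988, -0.011]
contact_force: [-0.2, -0.3, 1.0]
gripper_width: 0.148
```

```bash
python3 - <<'E'
from h import *
go(.467,-.3245,.038,72.3)
E
```

```text
t 4.05 pos [ 0.4677 -0.3263  0.0403] z [ 0.029 -0.026 -0.999] jaw 72.47 j [-0.74  0.1   1.91  0.    1.1  -2.01] F [-0.2 -0.3  1. ] w 0.148
now-axes [1.3 1.5 2.2] turn 0.17
after-turn axes [1.3 1.5 2.2]
```

>>> step_arm(steps=[[0, 0, -10, 0], [0, 0, -25, 0], [0, 0, -35, 0], [0, 0, -40, 0], [0, 0, -40, 0], [0, 0, -40, 0], [0, 0, -20, 0], [0, 0, 0, 0]])

```text
time: 4.85
tool_pos: [0.4574, -0.3166, 0.2536]
tool_rot: [0.009, 0.152, 0.988, -0.006]
contact_force: [-0.1, -0.6, -3.4]
gripper_width: 0.152
```

```bash
python3 - <<'E'
from h import *
# pre-insert grip: 170 mm in front of seat
n=np.array([np.cos(np.radians(17.3)),np.sin(np.radians(17.3))]); g=np.array([.6198,.2155])-.170*n; print(g)
go(g[0],g[1],.25,107.3)
E
```

```text
[0.45749066 0.16494627]
t 4.85 pos [ 0.4574 -0.3166  0.2536] z [ 0.016 -0.014 -1.   ] jaw 72.54 j [-0.74 -0.14  1.76  0.    1.5  -2.01] F [-0.1 -0.6 -3.4] w 0.152
now-axes [144.3 459.4  -3.4] turn -34.76
after-turn axes [-143.3  459.7    2.3]
```

>>> step_arm(steps=[[12, 38, 0, -4.5], [10, 39, 0, -4.5], [7, 40, 0, -4.5], [4, 40, 0, -4.5], [0, 40, 0, -4.5], [-3, 40, 0, -4.5], [-6, 40, 0, -4.5], [-9, 38, 0, -3.3]])

```text
time: 5.65
tool_pos: [0.4419, 0.0131, 0.2345]
tool_rot: [-0.002, -0.158, 0.987, -0.003]
contact_force: [1.7, -0.4, -3.2]
gripper_width: 0.15
```

```bash
python3 - <<'E'
from h import *
go(.4575,.165,.25,107.3)
E
```

```text
t 5.65 pos [0.4419 0.0131 0.2345] z [-0.003 -0.008 -1.   ] jaw 108.18 j [-0.13 -0.41  2.01 -0.01  1.54 -2.02] F [ 1.7 -0.4 -3.2] w 0.15
now-axes [-62.2 139.3 -16.7] turn 0.88
after-turn axes [-60.  140.3 -16.7]
```

>>> step_arm(steps=[[-15, 35, -4, 0.3], [-15, 35, -4, 0.3], [-15, 35, -4, 0.3], [-8, 18, -2, 0], [0, 0, 0, 0], [0, 0, 0, 0]])

```text
time: 6.25
tool_pos: [0.4462, 0.156, 0.2342]
tool_rot: [-0.013, -0.155, 0.988, -0.003]
contact_force: [-0.2, -0.2, -3.1]
gripper_width: 0.145
```

```bash
cat >m.py <<'E'
from h import *
import sys
seat=np.array([.6198,.2155,.110]); n=np.array([np.cos(np.radians(17.3)),np.sin(np.radians(17.3))]); u=np.array([-n[1],n[0]])
nm=sys.argv[1]
ims=[]
for c in ["side","scene"]:
    im,d,Q,K,E=cam(c); np.save(c+nm+".npy",Q); ims.append(im)
    W=Q.reshape(-1,3); W=W[~np.isnan(W[:,0])]; X=(W[:,:2]-seat[:2])@n; Y=(W[:,:2]-seat[:2])@u; Z=W[:,2]-.110
    np.save(c+nm+"_s.npy",np.c_[X,Y,Z])
v,uu=[int(a) for a in sys.argv[2].split(",")]
a=ims[0][v:v+150,uu:uu+200]; v,uu=[int(a) for a in sys.argv[3].split(",")]; b=ims[1][v:v+150,uu:uu+200]
save(cv2.resize(np.hstack([a,b]),(800,300),interpolation=cv2.INTER_CUBIC),nm+".png")
go(.4575,.165,.25,107.3)
E
python3 m.py a 100,130 170,210
```

```text
t 6.35 pos [0.4464 0.1553 0.2345] z [-0.024 -0.009 -1.   ] jaw 107.69 j [ 0.18 -0.31  1.94 -0.    1.54 -1.7 ] F [-0.3 -0.7 -2.7] w 0.146
now-axes [-13.1   5.9 -15.8] turn 0.39
after-turn axes [-13.1   5.9 -15.8]
```

View pics/a.png

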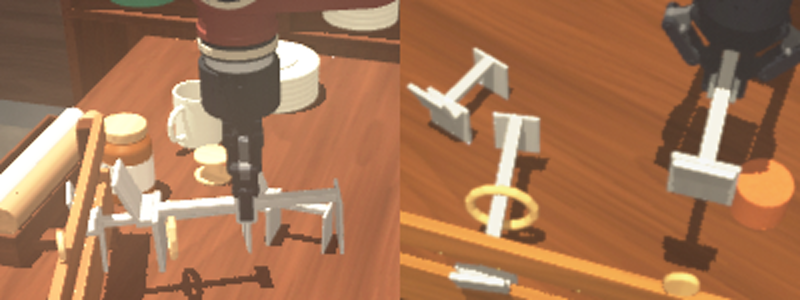

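The hook is held level, tongue toward the rack, in line with the plaque; nothing disturbed. Now measure its pose in the seat frame.

```bash
cat >f.py <<'E'
# fit hook pose (X,Z of hook origin, theta front-up) in seat frame from sampled hook outline
from h import *
import sys
from scipy.optimize import least_squares
from scipy.spatial import cKDTree
nm=sys.argv[1]; x0=[float(a) for a in sys.argv[2:6]]  # X,Y(mm),Z, theta
D=np.concatenate([np.load(c+nm+"_s.npy") for c in("side","scene")])*1000
def box(x0,x1,w,z0,z1,s=2.5):
    gx=np.linspace(x0,x1,max(2,int((x1-x0)/s)+1));gy=np.linspace(-w/2,w/2,int(w/s)+1);gz=np.linspace(z0,z1,int((z1-z0)/s)+1)
    G=np.stack(np.meshgrid(gx,gy,gz,indexing="ij"),-1).reshape(-1,3)
    k=np.isin(G[:,0],gx[[0,-1]])|np.isin(G[:,1],gy[[0,-1]])|np.isin(G[:,2],gz[[0,-1]]); return G[k]
tg=box(-3,3,50,0,48); a=np.radians(20); c,s=np.cos(a),np.sin(a)
# tongue: tip centre (126,105), leaning back 20 deg
tg=np.c_[126-(48-tg[:,2])*s+tg[:,0]*c, tg[:,1], 105-(48-tg[:,2])*c-tg[:,0]*s]
Mo=np.concatenate([box(-91,89,14,52,62),box(89,95,60,0,62),box(-95,-91,50,0,62),box(95,111,50,54,62),tg])
tree=cKDTree(Mo)
def inv(p):
    X,Y,Z,t,ya=p; q=D-np.array([X,Y,Z]); C,S=np.cos(ya),np.sin(ya)
    q=np.c_[q[:,0]*C+q[:,1]*S,-q[:,0]*S+q[:,1]*C,q[:,2]]
    C,S=np.cos(t),np.sin(t) # inverse of front-up
    return np.c_[q[:,0]*C-q[:,2]*S,q[:,1],q[:,2]*C+q[:,0]*S]
p=np.array([*x0[:3],np.radians(x0[3]),0.])
for thr in [20,12,7,5,5,5]:
    d,_=tree.query(inv(p)); q=inv(p); k=(d<thr)&((abs(q[:,0])>25)) ; Dk=D
    D=Dk[k]; r=least_squares(lambda v:tree.query(inv(v))[0],p,loss="soft_l1",f_scale=1.5,x_scale=[1,1,1,.01,.01],diff_step=1e-4); p=r.x; D=Dk
X,Y,Z,t,ya=p; C,S=np.cos(t),np.sin(t)
w=lambda x,z:(round(float(X+(x*C+z*S)*np.cos(ya)),1),round(float(Z+z*C-x*S),1))
print("n",k.sum(),"rms",np.sqrt(np.mean(r.fun**2)).round(2),"XYZ",p[:3].round(1),"theta",np.degrees(t).round(2),"yaw",np.degrees(ya).round(2),"tip",w(126,105),"tipY",round(float(Y+126*np.sin(ya)),1),"neck bot",w(100,54),"neck back bot",w(111,54),"grip",w(0,57))
E
python3 f.py a -170 -7 88 -1
```

```text
n 2128 rms 1.46 XYZ [-188.5   -4.5   84.3] theta 3.98 yaw 0.53 tip (-55.5, 180.3) tipY -3.3 neck bot (-85.0, 131.2) neck back bot (-74.0, 130.5) grip (-184.6, 141.2)
```

```bash
python3 - <<'E'
from h import *
s=np.load("sidea_s.npy")*1000; 
k=(s[:,0]<-20)&(s[:,0]>-320)&(abs(s[:,1])<75)&(s[:,2]>-105)&(s[:,2]<10)
q=s[k]; print(k.sum(), q.min(0).round(), q.max(0).round(), np.percentile(q,[5,50,95],0).round())
go(.4575,.165,.09,107.3)
E
```

```text
374 [-257.   33. -104.] [-196.   75.  -57.] [[-255.   36.  -76.]
 [-226.   58.  -60.]
 [-197.   73.  -58.]]
t 6.35 pos [0.4464 0.1553 0.2345] z [-0.024 -0.009 -1.   ] jaw 107.69 j [ 0.18 -0.31  1.94 -0.    1.54 -1.7 ] F [-0.3 -0.7 -2.7] w 0.146
now-axes [-17.1   6.  144.1] turn 0.39
after-turn axes [-17.1   6.1 144.1]
```

>>> step_arm(steps=[[-10, 1, 20, 0.2], [-10, 1, 25, 0], [-5, 1, 25, 0], [0, 1, 25, 0], [0, 0, 25, 0], [0, 0, 10, 0], [0, 0, 0, 0], [0, 0, 0, 0]])

```text
time: 7.15
tool_pos: [0.4687, 0.1571, 0.1004]
tool_rot: [-0.011, -0.145, 0.989, -0.003]
contact_force: [0.1, -0.3, -3.2]
gripper_width: 0.147
```

```bash
python3 m.py b 100,130 170,210; python3 f.py b -168 -3 -45 2
```

```text
t 7.25 pos [0.4692 0.1574 0.1012] z [-0.019 -0.01  -1.   ] jaw 106.7 j [ 0.18 -0.13  2.02 -0.01  1.28 -1.68] F [ 1.2  0.6 -3. ] w 0.148
now-axes [  12.1   10.  -148.7] turn -0.6
after-turn axes [  12.    10.1 -148.7]
n 1616 rms 1.54 XYZ [-165.9  -10.1  -49.6] theta 3.62 yaw -0.91 tip (-33.5, 47.2) tipY -12.1 neck bot (-62.7, -2.0) neck back bot (-51.7, -2.7) grip (-162.3, 7.3)
```

>>> step_arm(steps=[[0, 5, 6, -0.6], [0, 4, 5, 0], [-8, 0, 0, 0], [-8, 0, 0, 0], [-6, 0, 0, 0], [0, 0, 0, 0]])

```text
time: 7.85
tool_pos: [0.4919, 0.175, 0.0929]
tool_rot: [-0.006, -0.151, 0.988, -0.003]
contact_force: [0.4, -0.3, -3.0]
gripper_width: 0.15
```

```bash
python3 m.py c 100,130 170,210; python3 f.py c -145 0 -60 3.5
```

```text
t 7.95 pos [0.4911 0.1747 0.0926] z [-0.012 -0.008 -1.   ] jaw 107.4 j [ 0.2  -0.06  1.96 -0.01  1.25 -1.67] F [-0.1  0.  -3.2] w 0.151
now-axes [ 3.710e+01  1.000e-01 -1.569e+02] turn 0.1
after-turn axes [ 3.710e+01  1.000e-01 -1.569e+02]
n 1262 rms 1.52 XYZ [-1.378e+02 -1.000e-01 -5.720e+01] theta 3.05 yaw -0.03 tip (-6.4, 41.0) tipY -0.2 neck bot (-35.0, -8.6) neck back bot (-24.0, -9.2) grip (-134.7, -0.3)
```

>>> step_arm(steps=[[0, 0, 5, 0], [0, 0, 3, 0], [-5, 0, 0, 0], [-5, 0, 0, 0], [-3, 0, 0, 0], [0, 0, 0, 0]])

```text
time: 8.55
tool_pos: [0.5038, 0.1785, 0.0832]
tool_rot: [-0.007, -0.151, 0.989, -0.003]
contact_force: [0.1, 0.8, -2.7]
gripper_width: 0.147
```

```bash
python3 m.py d 100,130 170,210; python3 f.py d -124 0 -62 3
```

```text
t 8.65 pos [0.5034 0.1784 0.0831] z [-0.014 -0.008 -1.   ] jaw 107.37 j [ 0.2  -0.01  1.94 -0.01  1.23 -1.67] F [ 0.7  0.8 -3.1] w 0.15
now-axes [  50.3    0.2 -166.2] turn 0.07
after-turn axes [  50.3    0.2 -166.2]
n 1230 rms 1.98 XYZ [-124.9    1.   -58.2] theta 4.19 yaw -0.03 tip (8.5, 37.3) tipY 1.0 neck bot (-21.2, -11.7) neck back bot (-10.2, -12.5) grip (-120.7, -1.4)
```

View pics/d.png

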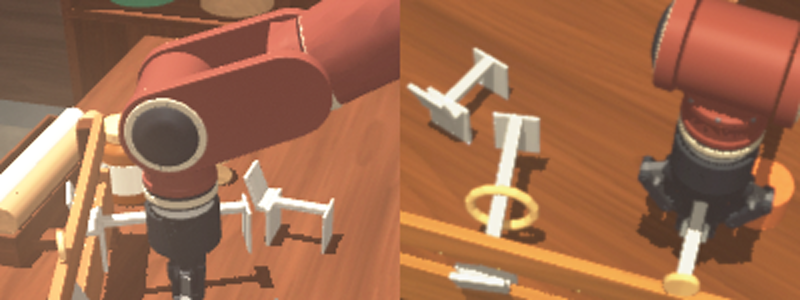

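>>> step_arm(steps=[[0, 0, -6, 0], [0, 0, -6, 0], [0, 0, -6, 0], [0, 0, -6, 0]])

```text
time: 9.05
tool_pos: [0.5007, 0.1778, 0.1064]
tool_rot: [-0.011, -0.151, 0.988, -0.004]
contact_force: [-1.5, -0.4, -5.8]
gripper_width: 0.15
```

```bash
python3 - <<'E'
from h import *
go(.5034,.1784,.12,107.3)
E
```

```text
t 9.05 pos [0.5007 0.1778 0.1064] z [-0.021 -0.011 -1.   ] jaw 107.38 j [ 0.2  -0.04  1.93 -0.01  1.28 -1.67] F [-1.5 -0.4 -5.8] w 0.15
now-axes [ -2.5  -0.3 -13.7] turn 0.08
after-turn axes [ -2.5  -0.3 -13.7]
```

>>> step_arm(steps=[[0, 0, -6, 0], [0, 0, -6, 0], [0, 0, -6, 0], [0, 0, -6, 0], [0, 0, 0, 0]])

```text
time: 9.55
tool_pos: [0.5002, 0.1777, 0.1325]
tool_rot: [-0.012, -0.151, 0.988, -0.004]
contact_force: [0.0, -0.5, -5.9]
gripper_width: 0.144
```

```bash
python3 m.py e 100,130 170,210;  python3 f.py e -134 1 -20 16
```

```text
t 9.65 pos [0.5002 0.1777 0.1317] z [-0.023 -0.011 -1.   ] jaw 107.36 j [ 0.2  -0.07  1.91 -0.01  1.33 -1.67] F [ 0.7 -0.3 -5. ] w 0.151
now-axes [  47.5    0.2 -117.1] turn 0.06
after-turn axes [ 4.750e+01  1.000e-01 -1.171e+02]
n 1621 rms 2.13 XYZ [-144.4    0.9  -10. ] theta 17.83 yaw 0.18 tip (7.7, 51.3) tipY 1.3 neck bot (-32.7, 10.7) neck back bot (-22.2, 7.4) grip (-127.0, 44.2)
```

View pics/e.png

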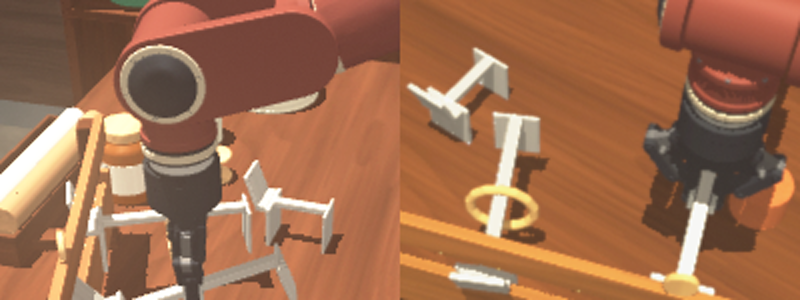

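>>> step_arm(steps=[[-1, 0, -6, 0], [-1, 0, -6, 0], [-2, 0, -6, 0], [-2, 0, -6, 0], [-3, 0, -6, 0], [-3, 0, -6, 0], [0, 0, 0, 0]])

```text
time: 10.35
tool_pos: [0.5128, 0.1822, 0.1698]
tool_rot: [-0.014, -0.151, 0.988, -0.004]
contact_force: [-0.7, -0.2, -5.6]
gripper_width: 0.148
```

```bash
python3 m.py g 150,130 200,260;  python3 f.py g -140 1 25 34
```

```text
t 10.45 pos [0.5125 0.1821 0.1689] z [-0.026 -0.011 -1.   ] jaw 107.39 j [ 0.21 -0.08  1.85 -0.01  1.4  -1.67] F [ 1.2  0.6 -5. ] w 0.145
now-axes [ 59.9  -0.1 -79.4] turn 0.09
after-turn axes [ 59.9  -0.2 -79.4]
n 1991 rms 1.59 XYZ [-151.3    0.5   31.2] theta 36.86 yaw -0.02 tip (12.5, 39.6) tipY 0.4 neck bot (-38.9, 14.4) neck back bot (-30.1, 7.8) grip (-117.1, 76.8)
```

View pics/g.png

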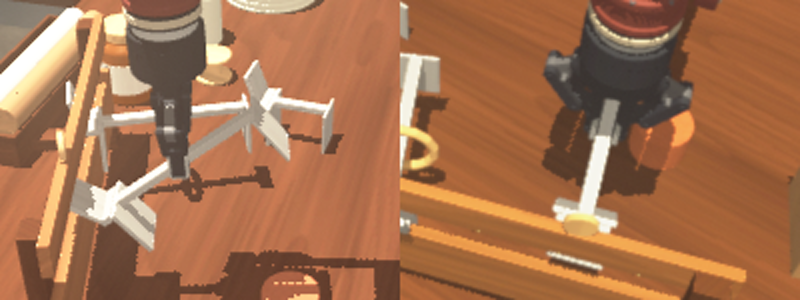

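>>> step_arm(steps=[[-5, 0, 2, 0], [-7, 0, 2, 0], [-7, 0, 0, 0], [-7, 0, 0, 0], [-7, 0, 0, 0], [-4, 0, 0, 0], [0, 0, 0, 0]])

```text
time: 11.15
tool_pos: [0.5542, 0.1948, 0.166]
tool_rot: [-0.009, -0.151, 0.988, -0.003]
contact_force: [-0.6, -0.6, -3.7]
gripper_width: 0.147
```

```bash
python3 m.py i 150,130 200,260;  python3 f.py i -116 1 27 36
```

```text
t 11.25 pos [0.5536 0.1946 0.1659] z [-0.018 -0.01  -1.   ] jaw 107.37 j [ 0.21  0.02  1.75 -0.01  1.38 -1.66] F [-0.4  0.  -1.9] w 0.143
now-axes [ 1.022e+02  1.000e-01 -8.200e+01] turn 0.07
after-turn axes [102.2  -0.  -82. ]
n 2204 rms 1.52 XYZ [-107.3    0.5   26.5] theta 35.43 yaw 0.0 tip (56.3, 39.0) tipY 0.5 neck bot (5.5, 12.5) neck back bot (14.5, 6.1) grip (-74.2, 72.9)
```

>>> step_arm(steps=[[4, 0, 5, 0], [1, 0, 5, 0], [2, 0, 5, 0], [2, 0, 5, 0], [2, 0, 5, 0], [2, 0, 5, 0], [0, 0, 0, 0]])

```text
time: 11.95
tool_pos: [0.5437, 0.1912, 0.1452]
tool_rot: [-0.002, -0.151, 0.989, -0.003]
contact_force: [-0.7, 0.2, 0.4]
gripper_width: 0.148
```

```bash
python3 m.py k 150,130 200,260;  python3 f.py k -118 1 0 25
```

```text
t 12.05 pos [0.5436 0.1912 0.1452] z [-0.003 -0.006 -1.   ] jaw 107.39 j [ 0.21  0.01  1.8  -0.01  1.33 -1.66] F [0.1 1.4 0.5] w 0.149
now-axes [  90.5    0.2 -104.4] turn 0.09
after-turn axes [ 9.050e+01  1.000e-01 -1.044e+02]
n 2034 rms 1.58 XYZ [-1.105e+02  1.000e-01  5.000e-01] theta 26.31 yaw -0.11 tip (49.0, 38.7) tipY -0.1 neck bot (3.1, 4.5) neck back bot (12.9, -0.3) grip (-85.2, 51.6)
```

View pics/k.png

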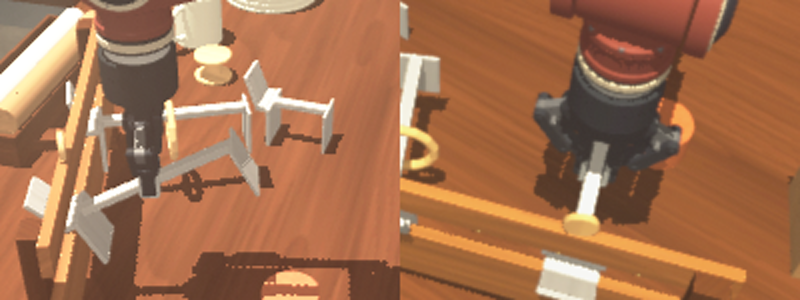

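The tongue is through the gap behind the upper slat (side view, about (40,195)), and the hook is pivoting down at 26° with low force. I'll continue down.

>>> step_arm(steps=[[1, 0, 6, 0], [2, 0, 6, 0], [1, 0, 6, 0], [2, 0, 6, 0], [0, 0, 0, 0]])

```text
time: 12.55
tool_pos: [0.5373, 0.1888, 0.1207]
tool_rot: [-0.002, -0.151, 0.989, -0.003]
contact_force: [1.3, 0.2, 1.7]
gripper_width: 0.149
```

```bash
python3 m.py l 150,130 200,260;  python3 f.py l -105 1 -30 14
```

```text
t 12.65 pos [0.5374 0.1889 0.1214] z [-0.004 -0.007 -1.   ] jaw 107.39 j [ 0.21  0.02  1.84 -0.01  1.29 -1.66] F [-1.  -0.   0.9] w 0.146
now-axes [  84.2    0.4 -128.1] turn 0.09
after-turn axes [  84.2    0.3 -128.1]
n 1716 rms 1.63 XYZ [-1.034e+02  1.000e-01 -2.960e+01] theta 12.52 yaw 0.44 tip (42.3, 45.6) tipY 1.1 neck bot (5.9, 1.5) neck back bot (16.6, -0.9) grip (-91.1, 26.1)
```

>>> step_arm(steps=[[1, 0, 6, 0], [1, 0, 6, 0], [1, 0, 6, 0], [0, 0, 5, 0], [0, 0, 0, 0]])

```text
time: 13.15
tool_pos: [0.5324, 0.1872, 0.0968]
tool_rot: [-0.005, -0.151, 0.988, -0.004]
contact_force: [-1.6, -0.8, 3.3]
gripper_width: 0.149
```

```bash
python3 m.py n 150,130 200,260;  python3 f.py n -97 1 -50 2
```

```text
t 13.25 pos [0.5325 0.1873 0.0971] z [-0.009 -0.009 -1.   ] jaw 107.4 j [ 0.21  0.04  1.86 -0.01  1.25 -1.66] F [-2.8 -0.9  2.6] w 0.149
now-axes [  80.     0.3 -152. ] turn 0.1
after-turn axes [  80.     0.2 -152. ]
n 1492 rms 2.46 XYZ [-83.7  -0.  -54.6] theta -3.33 yaw 0.67 tip (36.0, 57.5) tipY 1.4 neck bot (13.0, 5.1) neck back bot (23.9, 5.8) grip (-87.0, 2.3)
```

View pics/n.png

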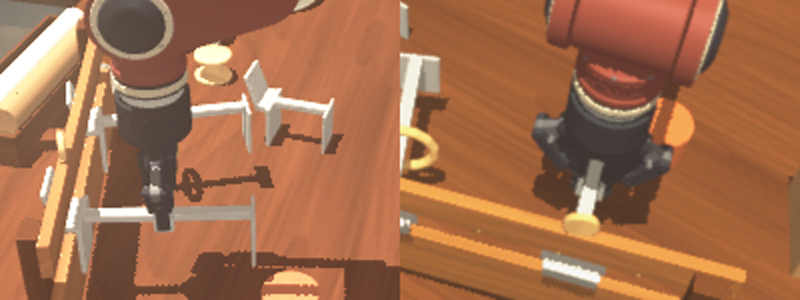

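Level, tongue behind the upper slat, back plate against the lower slat. Release and retreat upward.

>>> step_arm(steps=[[0, 0, 0, 0], [0, 0, 0, 0], [0, 0, 0, 0], [0, 0, 0, 0], [0, 0, 0, 0], [0, 0, 0, 0]], claw=60)

```text
time: 13.85
tool_pos: [0.5322, 0.1872, 0.0951]
tool_rot: [-0.006, -0.151, 0.988, -0.004]
contact_force: [-0.4, -0.1, -0.2]
gripper_width: 0.599
```

>>> step_arm(steps=[[0, 0, -10, 0], [0, 0, -20, 0], [0, 0, -25, 0], [10, 0, -25, 0], [20, 0, -25, 0], [20, 0, -25, 0], [0, 0, 0, 0], [0, 0, 0, 0]])

```text
time: 14.65
tool_pos: [0.485, 0.1731, 0.2357]
tool_rot: [-0.004, -0.151, 0.988, -0.004]
contact_force: [0.7, 0.4, -1.3]
gripper_width: 0.596
```

```bash
python3 m.py r 150,130 200,260;  python3 f.py r -88 0 -60 -6; python3 - <<'E'
from h import *
a=np.load("sider.npy");b=np.load("side.npy")
for A in(b,a):
    Q=A.reshape(-1,3);k=(Q[:,0]>.40)&(Q[:,0]<.55)&(abs(Q[:,1]+.145)<.05)&(Q[:,2]>.03)&(Q[:,2]<.12);print("short",k.sum(),np.nanmean(Q[k],0).round(4))
E
```

```text
t 14.75 pos [0.4852 0.1732 0.235 ] z [-0.008 -0.008 -1.   ] jaw 107.4 j [ 0.2  -0.21  1.85 -0.01  1.51 -1.67] F [0.8 0.5 0.3] w 0.6
now-axes [ 29.    0.4 -14.7] turn 0.1
after-turn axes [ 29.    0.4 -14.7]
n 1929 rms 2.1 XYZ [-93.6  -0.1 -65.5] theta -8.01 yaw -0.09 tip (16.5, 56.0) tipY -0.3 neck bot (-2.1, 1.9) neck back bot (8.8, 3.4) grip (-101.6, -9.0)
short 503 [ 0.4839 -0.14    0.0656]
short 504 [ 0.4836 -0.1398  0.0656]
```

View pics/r.png

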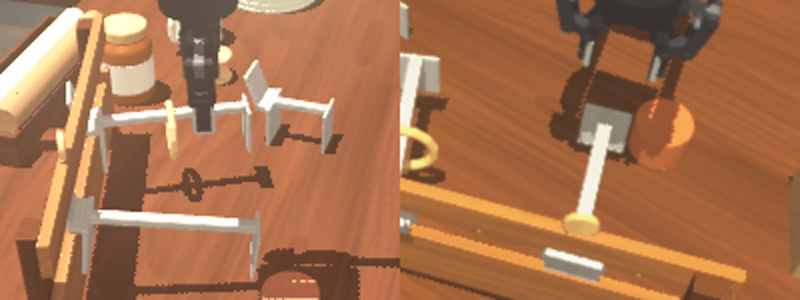

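```bash
python3 -c "
from plant import *
print(job_done())"
```

```text
the job is handed in; nothing more can be done
None
```

The long hook now hangs in the free place under the plaque, and I handed the job in at about 15 s. No verdict was reported.

**What I did:**
- The moves allow no tilting of the tool, so I gripped the hook at mid-arm and caught its tongue under the upper slat.
- Lifting then turned the hook front-up in the pads to about 36°.
- I pushed the tongue in until its tip was about 56 mm into the gap, then lowered the hook over the lower slat to level and released it.

**Last checks:**

| Check | Measured | Required |
|---|---|---|
| Hook tilt | about 8° nose-down | under 12° |
| Tongue tip, x in the seat frame | about 16 mm | 10 to 50 mm |
| Tongue tip, y in the seat frame | about 0 mm | within 40 mm |
| Tongue tip, z in the seat frame | about 56 mm | 44 to 62 mm |
| Short hook movement | under 1 mm | under 30 mm |

The gripper is clear of everything. I took only one picture after release, so I did not check for leftover movement. The fits made while the gripper or slats hid part of the hook were a few mm off, so there I went by the arm's measured position instead. The final fit has an rms of about 2 mm.

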